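Start the chromatography pump from its desk controller

ROBOT

A 6-joint arm with a two-finger parallel gripper is mounted at the origin on the work surface. World frame = base frame: x ahead of the robot, y to its left, z up, the work surface at z = 0. Lengths are in m, angles in degrees, forces in N, time in s.
With the tool pointing down it reaches from about 0.4 to 0.825 m from the base axis. Payload 7 kg.
Tool frame: the origin (TCP) lies between the finger pads; the fingertips stand 22 mm ahead of it and the grasp point (between the pads) lies 3 mm ahead of it; z points along the fingers, y is the line along which they close (so a half turn about z gives the same grasp; the last joint's range is limited). The gripper opens to 88 mm and grips with 3 to 60 N. Pads are 19 mm wide; open, the fingers measure 130 mm over their backs; the gripper's body (78 mm by 193 mm) begins 47 mm behind the grasp point.
Start: joints at [92.252, 20.546, 0.682, 0, -70.136, -16.507], TCP at [0.166, 0.654, 0.219] pointing down, gripper open.
Joint ranges: [-176.03, 176.03], [-82.01, 121.73], [-58.28, 71.71], [-173.87, 95.51], [-174.79, -0.11], [-173.66, 173.66]. Speed limits (degrees/s): [136.94, 136.94, 172.46, 180, 180, 180].

INTERFACE

Orientations are given as [roll, pitch, yaw] about the fixed x, y, z axes, in that order (R = Rz(yaw) Ry(pitch) Rx(roll)).
In Python, from plant import ctrl gives the robot as it stands.
- The arm moves only by the tool apply_moves, never from a script. Its argument "targets" is a list of rows, each an object with "travel": the shift along the tool's x, y, z in mm, a list of three; "roll": the turn about the tool's z in degrees; "jaw": the finger opening in mm, from 0 to 87.6. In form: [{"travel": [tx, ty, tz], "roll": roll, "jaw": jaw}, ...]. A call has 1 to 10 rows; each row shifts and turns the commanded pose from where the row before left it, along the tool's axes as they then stand; what a row does not reach is not made up. A row lasts 1/10 s, in which the tool goes at most 50 mm and 8.59 degrees, less where a joint would pass 70% of its speed; a pose out of reach is approached as far as the arm can. A call with a gripper value outside its range is refused whole. The fingers move at their own pace and stop on an object; the grip force is fixed at half the most. Time passes only in rows, so rows that do not move let the fingers close. It gives the time, the measured TCP pose, the force, the opening and the grip force at its end, in the units of the state.
- ctrl.get_obs(): the state, without advancing time (a new reading comes with each control period).
- ctrl.snapshot(name): name is "side" or "top" or "wrist"; returns the picture (420x560x3 uint8, red, green, blue); there is no depth.
- ctrl.calibration(name): a dict with "K" (3x3 intrinsics, pixels), "extrinsics" (4x4, takes a point from camera to world coordinates); the wrist camera has in their place "hand_eye" (4x4, takes a point from camera to tool coordinates, whose origin is the TCP and whose axes are the flange's). Camera axes: x right, y down, z forward; pixel columns grow to the right and rows downward; lengths in m; the calibration is good to about 2 mm. A picture is of the moment at which its call begins: read the wrist's pose just before it. calibration takes no time and is no camera call.
- ctrl.close_job(): hands the job in; it is judged then, once.
The state is a dict: "clock": time; "joint_pos": joint angles; "qvel": joint speeds; "tau": joint torques, N m; "tool_pos": TCP position; "orientation": TCP orientation; "force": force on the tool from outside, world axes, zero at the start; "moment": the same for the moment, N m; "opening": finger opening in m; "gripper_force": force on a finger pad.
Only numpy, scipy, OpenCV 4.12 (cv2) and the standard library are available. Lean on these libraries where they do the work, as an engineer would, in place of code of your own. Each camera call takes 0.05 s, during which the arm holds its last target. There are 200 camera calls.

TASK

Start the pump from the dark desk controller: press the white-barred end of the orange power rocker until it has tipped fully over, then push the square blue valve key fully down so that it stays down, then press the green run key fully down, hold it for about one second and let it come back up. Do not press the red or the yellow key, keep to this order, and leave the vial and the other loose things on the bench where they stand.

Things in the scene. Friction and masses are not known exactly. Their poses are not given: they have to be found in the camera images.
- controller: fixed dark grey box 240 (x) x 270 (y) x 45 mm high, yellow-green display strip along its far (+x) edge; origin: centre of its underside. On its top are six places in two rows (x = -50, +35 mm in its frame) of three (y = -78, 0, +78 mm); rocker, blue, green, red, yellow key and a loose vial stand on them, which on which changes every time, all turned with the controller
- rocker_on (a point): top of the orange rocker at its white-barred end, 28 mm from its hinge to the controller's far (+x) side; moves with it. Rocker 70 mm long (controller x), 26 mm wide, on a black base 84 x 42 mm; hinge 20 mm, level top 26 mm above the controller top. This point starts 3 to 6 mm above level, ends 5.5 mm below; press straight down
- rocker (a joint): tilt of the rocker in rad: about -0.2 to -0.12 at the start (off, white-barred end up), 0 level, +0.2 fully over (on, white-barred end down, at its stop). It is held by friction and stays where it is left; pressing at the marked point takes 1.5 to 4 N
- blue_key_top (a point): centre of the top of the square blue key (cap 30 x 30 mm, in a square black collar 44 x 44 mm, 10 mm high); 24 mm above the controller top when up, moves with the key
- blue_key (a joint): how far the blue key is down, in m: 0 up, 0.008 fully down at its stop. No spring: friction of about 3 N holds it wherever it is pushed to
- green_key_top (a point): centre of the top of the green key: round cap 30 mm across in a round black collar 46 mm across and 12 mm high; cap top 22 mm above the controller top when up; spring return, 6 mm travel, starts to move at about 1.4 N, fully down at about 4.5 N; moves with the key
- green_key (a joint): how far the green key is down, in m: 0 up, 0.006 fully down
- red_key_top (a point): centre of the top of the red key, not to be pressed: round cap 30 mm across in a round black collar 46 mm across and 12 mm high; cap top 22 mm above the controller top when up; spring return, 6 mm travel, starts to move at about 1.4 N, fully down at about 4.5 N
- red_key (a joint): how far the red key is down, in m: 0 up, 0.006 fully down
- yellow_key_top (a point): centre of the top of the yellow key, not to be pressed: round cap 30 mm across in a round black collar 46 mm across and 12 mm high; cap top 22 mm above the controller top when up; spring return, 6 mm travel, starts to move at about 1.4 N, fully down at about 4.5 N
- yellow_key (a joint): how far the yellow key is down, in m: 0 up, 0.006 fully down
- vial: loose small white-capped vial, 28 mm across, 46 mm tall, standing on the controller on one of the six places; origin at the centre of its underside; stays where it is
- reagent_bottle: loose bottle with blue cap, 66 mm across, 115 mm tall, standing left (+y) of the controller; origin at the centre of its underside; stays where it is
- beaker: loose glass beaker, 68 mm across the rim, 85 mm tall, standing left (+y) of the controller; origin at the centre of its underside; stays where it is
- tip_box: loose open blue box with compartments, 120 x 85 x 55 mm, lying right (-y) of the controller; origin at the centre of its underside; stays where it is
- timer: loose white timer, 60 x 60 x 22 mm, lying right (-y) of the controller; origin at the centre of its underside; stays where it is
- syringe: loose white syringe barrel, about 140 mm long and 18 mm thick, lying left (+y) and in front of the controller, between it and the robot; origin on the bench under its middle; stays where it is

How it is judged:
By the outcome, as a careful person would: the job done as asked, in the order asked, and still so for the second after the job is handed in, with the robot touching nothing.
It also fails if it takes over 45 s, if anything falls off the work surface, if the arm or the gripper's body presses on something with over 40 N, if the wrist force passes 120 N, or if a joint passes its speed limit or range.

## Working session

There is one attempt and no reset: what is moved stays moved. The work goes in short steps, Python scripts to look and compute and a tool call to move; the robot and the scene stay as the last step left them, time stands still between calls to the robot, and variables do not carry over. Pictures are saved under pics/ and viewed, at most 10 in all, crops included, and the job is handed in when it is done.

Besides the shell and the picture viewer there is one more tool, called after "Request:" by a JSON object that holds its "api" and its "payload", one argument or row to a line. apply_moves: Moves the arm, as the interface text tells. Its arguments: {"type":"object","properties":{"targets":{"type":"array","items":{"type":"object","properties":{"travel":{"type":"array","items":{"type":"number"}},"roll":{"type":"number"},"jaw":{"type":"number"}}}}},"required":["targets"]}

```bash
mkdir -p pics; python3 - <<'E'
from plant import ctrl
import cv2, numpy as np
np.set_printoptions(precision=4,suppress=True)
o=ctrl.get_obs();print(o)
for n in("top","side"):
    cv2.imwrite(f"pics/{n}0.png",ctrl.snapshot(n)[:,:,::-1])
for n in("top","side","wrist"):print(n,ctrl.calibration(n))
E
```

```text
{'clock': 0.0, 'joint_pos': array([ 92.2508,  20.5931,   0.6334,  -0.0197, -70.1357, -16.5072]), 'qvel': array([-0.0763,  0.1178, -0.0237, -0.0191,  0.1086, -0.0289]), 'tau': array([ -0.0001, -58.2715,  29.3062,   6.9974,   0.0069,  -0.0002]), 'tool_pos': array([0.1661, 0.6537, 0.2185]), 'orientation': array([179.9033,  -0.0093, -14.2631]), 'force': array([-0.0717,  0.4846,  0.9575]), 'moment': array([-0.0208,  0.0177,  0.0082]), 'gripper_force': 0.0, 'opening': 0.0877691585809142}
top {'K': array([[478.8136,   0.    , 280.1023],
       [  0.    , 478.8136, 210.4164],
       [  0.    ,   0.    ,   1.    ]]), 'extrinsics': array([[-0.0569, -0.973 ,  0.2237,  0.2025],
       [-0.9984,  0.0565, -0.0083,  0.0175],
       [-0.0046, -0.2238, -0.9746,  1.2759],
       [ 0.    ,  0.    ,  0.    ,  1.    ]])}
side {'K': array([[422.9441,   0.    , 277.2535],
       [  0.    , 422.9441, 213.0742],
       [  0.    ,   0.    ,   1.    ]]), 'extrinsics': array([[ 0.9968, -0.0467,  0.065 ,  0.4155],
       [-0.08  , -0.5949,  0.7998, -0.9784],
       [ 0.0013, -0.8025, -0.5967,  0.7991],
       [ 0.    ,  0.    ,  0.    ,  1.    ]])}
wrist {'K': array([[316.3805,   0.    , 279.9816],
       [  0.    , 316.3805, 207.2221],
       [  0.    ,   0.    ,   1.    ]]), 'hand_eye': array([[ 0.0009, -0.9566, -0.2915,  0.0782],
       [ 1.    ,  0.0007,  0.0008,  0.    ],
       [-0.0006, -0.2915,  0.9566, -0.1639],
       [ 0.    ,  0.    ,  0.    ,  1.    ]])}
```

View pics/top0.png

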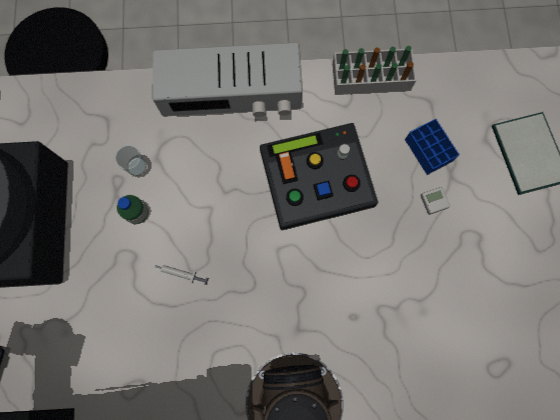

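The top view shows the controller around (318,177). The rocker is at (287,165), yellow (315,160), vial (344,150), green (294,197), blue (323,189) and red (352,183).

```bash
cat > h.py <<'E'
from plant import ctrl
import cv2, numpy as np
np.set_printoptions(precision=4,suppress=True)
from scipy.spatial.transform import Rotation as R
MOD={'green':(-50,78,67),'blue':(-50,0,69),'red':(-50,-78,67),'yellow':(35,0,67)}
HUE={'green':(50,85),'blue':(100,130),'red':(174,180),'yellow':(20,32),'orange':(5,16)}
def cam(n,o=None):
    c=ctrl.calibration(n)
    if n!='wrist':return c['K'],c['extrinsics']
    T=np.eye(4);T[:3,:3]=R.from_euler('xyz',o['orientation'],degrees=True).as_matrix();T[:3,3]=o['tool_pos']
    return c['K'],T@c['hand_eye']
def ray(K,T,uv,z):
    d=T[:3,:3]@np.linalg.solve(K,[*uv,1]);return T[:3,3]+d*(z-T[2,3])/d[2]
def proj(K,T,p):
    q=K@(T[:3,:3].T@(np.asarray(p)-T[:3,3]));return q[:2]/q[2]
def seg(im,box,a=15):
    h=cv2.cvtColor(im,cv2.COLOR_RGB2HSV);u0,v0,u1,v1=box;out={}
    for k,(l,u) in HUE.items():
        m=cv2.inRange(h,(l,130,70),(u,255,255));
        if k=='red':m|=cv2.inRange(h,(0,130,70),(3,255,255))
        b=np.zeros_like(m);b[v0:v1,u0:u1]=m[v0:v1,u0:u1]
        n,_,s,c=cv2.connectedComponentsWithStats(b)
        out[k]=[(c[i].round(1),int(s[i,4])) for i in range(1,n) if s[i,4]>a]
    return out
def fit(P):
    ks=list(P);A=np.array([MOD[k][:2] for k in ks])/1e3;B=np.array([P[k][:2] for k in ks])
    H=(A-A.mean(0)).T@(B-B.mean(0));t=np.arctan2(H[0,1]-H[1,0],H[0,0]+H[1,1])
    M=np.array([[np.cos(t),-np.sin(t)],[np.sin(t),np.cos(t)]]);o=B.mean(0)-M@A.mean(0)
    print('yaw',np.degrees(t),'origin',o,'res mm',((A@M.T+o-B)*1e3).round(1).tolist())
    return M,o
E
python3 - <<'E'
from h import *
im=ctrl.snapshot('top');s=seg(im,(262,135,375,225));print(s)
K,T=cam('top')
P={k:ray(K,T,max(s[k],key=lambda q:q[1])[0],MOD[k][2]/1e3) for k in MOD if s[k]}
print(P);M,o=fit(P)
print('rocker_on',M@[.035+.028,.078]+o)
E
```

```text
{'green': [(array([294.5, 195.5]), 92)], 'blue': [(array([323.3, 188.3]), 131)], 'red': [(array([351.9, 181.5]), 95)], 'yellow': [(array([314.8, 158.6]), 100)], 'orange': [(array([286.7, 167.1]), 230)]}
{'green': array([ 0.5176, -0.0325,  0.067 ]), 'blue': array([ 0.5321, -0.1088,  0.069 ]), 'red': array([ 0.5468, -0.1853,  0.067 ]), 'yellow': array([ 0.6156, -0.0928,  0.067 ])}
yaw 10.840433131260399 origin [ 0.5813 -0.0994] res mm [[-0.1, 0.3], [0.0, -0.1], [0.0, -0.1], [0.1, -0.1]]
rocker_on [ 0.6285 -0.011 ]
```

View pics/side0.png

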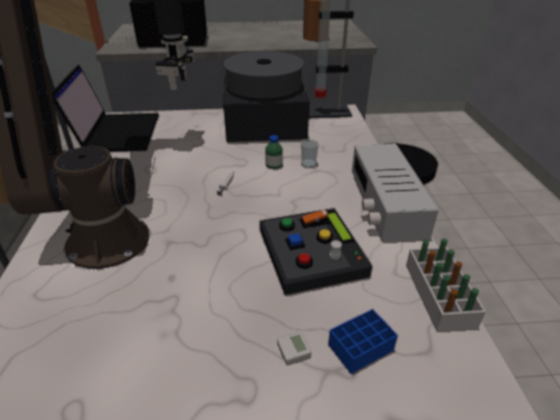

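Request:
{"api": "apply_moves", "payload": {
  "targets": [
    {"travel":[15,13,0],"roll":0,"jaw":0},
    {"travel":[30,26,0],"roll":0,"jaw":0},
    {"travel":[30,26,0],"roll":0,"jaw":0},
    {"travel":[30,26,0],"roll":0,"jaw":0},
    {"travel":[30,26,0],"roll":0,"jaw":0},
    {"travel":[30,26,0],"roll":0,"jaw":0},
    {"travel":[30,26,0],"roll":0,"jaw":0},
    {"travel":[30,26,0],"roll":0,"jaw":0},
    {"travel":[30,26,0],"roll":0,"jaw":0},
    {"travel":[30,26,0],"roll":0,"jaw":0}
  ]
}}

```text
clock: 1.15
tool_pos: [0.3822, 0.3431, 0.2195]
orientation: [-180.0, 0.0, -14.2]
force: [1.1, 0.2, -0.3]
opening: 0.0133
gripper_force: 0.0
```

Request:
{"api": "apply_moves", "payload": {
  "targets": [
    {"travel":[30,26,0],"roll":0,"jaw":0},
    {"travel":[30,26,0],"roll":0,"jaw":0},
    {"travel":[30,26,0],"roll":0,"jaw":0},
    {"travel":[30,26,0],"roll":0,"jaw":0},
    {"travel":[30,26,0],"roll":0,"jaw":0},
    {"travel":[30,26,0],"roll":0,"jaw":0},
    {"travel":[30,26,0],"roll":0,"jaw":0},
    {"travel":[15,13,0],"roll":-8.4,"jaw":0},
    {"travel":[0,0,0],"roll":-8.4,"jaw":0},
    {"travel":[0,0,0],"roll":-8.3,"jaw":0}
  ]
}}

```text
clock: 2.15
tool_pos: [0.5518, 0.0992, 0.2189]
orientation: [180.0, 0.1, 11.1]
force: [0.2, 0.1, -0.3]
opening: 0.0004
gripper_force: 0.0
```

Request:
{"api": "apply_moves", "payload": {
  "targets": [
    {"travel":[14,30,0],"roll":0,"jaw":0},
    {"travel":[14,30,0],"roll":0,"jaw":0},
    {"travel":[14,30,0],"roll":0,"jaw":0},
    {"travel":[12,33,0],"roll":0,"jaw":0},
    {"travel":[0,0,0],"roll":0,"jaw":0},
    {"travel":[0,0,0],"roll":0,"jaw":0}
  ]
}}

```text
clock: 2.75
tool_pos: [0.6277, -0.0112, 0.2187]
orientation: [-180.0, 0.1, 10.7]
force: [-1.0, -0.2, -0.2]
opening: 0.0006
gripper_force: 0.0
```

```bash
python3 - <<'E'
from h import *
o=ctrl.get_obs();im=ctrl.snapshot('wrist');cv2.imwrite('pics/w1.png',im[:,:,::-1])
print(o['tool_pos'],o['orientation'],o['force'])
s=seg(im,(0,0,560,420),100);print(s)
K,T=cam('wrist',o)
P={k:ray(K,T,max(s[k],key=lambda q:q[1])[0],MOD[k][2]/1e3) for k in MOD if s[k]}
print(P)
M,og=np.array([[.9822,-.1881],[.1881,.9822]]),np.array([.5813,-.0994])
for k in MOD:print(k,'pred px',proj(K,T,[*(M@np.array(MOD[k][:2])/1e3+og),MOD[k][2]/1e3]))
print('rocker',proj(K,T,[*(M@[.063,.078]+og),.071+.0045]))
E
```

```text
[ 0.6277 -0.0112  0.2187] [-179.9955    0.0759   10.7399] [-0.9696 -0.1651 -0.2024]
{'green': [], 'blue': [], 'red': [(array([421.4, 278.1]), 216)], 'yellow': [(array([353.4, 213.2]), 680), (array([339.7, 347. ]), 1764), (array([ 91.6, 350. ]), 263), (array([219.2, 349. ]), 221)], 'orange': [(array([280.5, 216.8]), 1382)]}
{'red': array([ 0.5579, -0.1857,  0.067 ]), 'yellow': array([ 0.4501, -0.1184,  0.067 ])}
green pred px [280.0036 286.767 ]
blue pred px [349.4032 287.6412]
red pred px [418.0491 286.618 ]
yellow pred px [354.1304 215.3369]
rocker [279.9127 191.5439]
```

View pics/w1.png

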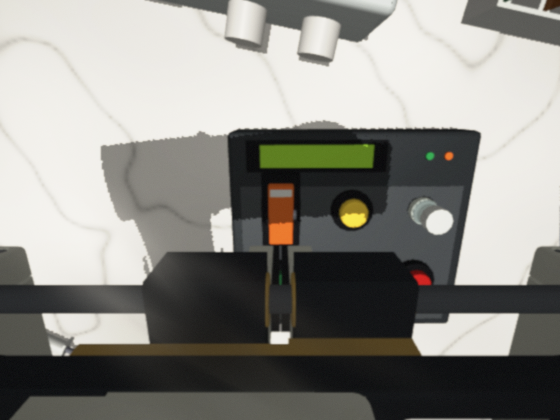

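The white bar at (281,192) lies on the predicted rocker_on pixel (280,191.5), and yellow at (353,213) is within 2 px of its prediction, so the pose holds. I'm descending now.

Request:
{"api": "apply_moves", "payload": {
  "targets": [
    {"travel":[4,0,25],"roll":0,"jaw":0},
    {"travel":[0,0,30],"roll":0,"jaw":0},
    {"travel":[0,0,30],"roll":0,"jaw":0},
    {"travel":[0,0,20],"roll":0,"jaw":0},
    {"travel":[0,0,5],"roll":0,"jaw":0},
    {"travel":[0,0,0],"roll":0,"jaw":0}
  ]
}}

```text
clock: 3.4
tool_pos: [0.6314, -0.009, 0.1093]
orientation: [180.0, 0.1, 10.9]
force: [0.3, -0.2, -0.1]
opening: 0.0004
gripper_force: 0.0
```

Request:
{"api": "apply_moves", "payload": {
  "targets": [
    {"travel":[0,0,2],"roll":0,"jaw":0},
    {"travel":[0,0,2],"roll":0,"jaw":0},
    {"travel":[0,0,2],"roll":0,"jaw":0},
    {"travel":[0,0,2],"roll":0,"jaw":0},
    {"travel":[0,0,2],"roll":0,"jaw":0},
    {"travel":[0,0,0],"roll":0,"jaw":0}
  ]
}}

```text
clock: 4.0
tool_pos: [0.6316, -0.0098, 0.0992]
orientation: [180.0, 0.0, 10.8]
force: [-0.8, -0.7, -0.2]
opening: 0.0004
gripper_force: 0.0
```

Request:
{"api": "apply_moves", "payload": {
  "targets": [
    {"travel":[0,0,1.5],"roll":0,"jaw":0},
    {"travel":[0,0,1.5],"roll":0,"jaw":0},
    {"travel":[0,0,1.5],"roll":0,"jaw":0},
    {"travel":[0,0,1.5],"roll":0,"jaw":0},
    {"travel":[0,0,1],"roll":0,"jaw":0},
    {"travel":[0,0,1],"roll":0,"jaw":0},
    {"travel":[0,0,0],"roll":0,"jaw":0}
  ]
}}

```text
clock: 4.7
tool_pos: [0.6317, -0.0097, 0.0913]
orientation: [-180.0, 0.0, 10.8]
force: [0.0, 0.1, 0.5]
opening: 0.0003
gripper_force: 0.0
```

Request:
{"api": "apply_moves", "payload": {
  "targets": [
    {"travel":[0,0,1],"roll":0,"jaw":0},
    {"travel":[0,0,1],"roll":0,"jaw":0},
    {"travel":[0,0,0],"roll":0,"jaw":0}
  ]
}}

```text
clock: 5.0
tool_pos: [0.6317, -0.0097, 0.0893]
orientation: [-180.0, 0.0, 10.8]
force: [-0.4, -0.2, -0.3]
opening: 0.0003
gripper_force: 0.0
```

Request:
{"api": "apply_moves", "payload": {
  "targets": [
    {"travel":[0,0,1],"roll":0,"jaw":0},
    {"travel":[0,0,1],"roll":0,"jaw":0}
  ]
}}

```text
clock: 5.2
tool_pos: [0.6318, -0.0096, 0.0875]
orientation: [-180.0, -0.0, 10.8]
force: [-0.1, -1.1, -0.4]
opening: 0.0008
gripper_force: 0.0
```

```bash
python3 - <<'E'
from h import *
im=ctrl.snapshot('side')[190:270,260:400];im2=ctrl.snapshot('wrist')[140:300,180:400]
cv2.imwrite('pics/s2.png',np.vstack([cv2.resize(im,(560,320),interpolation=3),cv2.resize(im2,(560,280),interpolation=3)])[:,:,::-1])
print([ctrl.get_obs()['force'] for _ in range(2)])
E
```

```text
[array([ 0.1426, -0.4599, -0.1412]), array([ 0.1426, -0.4599, -0.1412])]
```

View pics/s2.png

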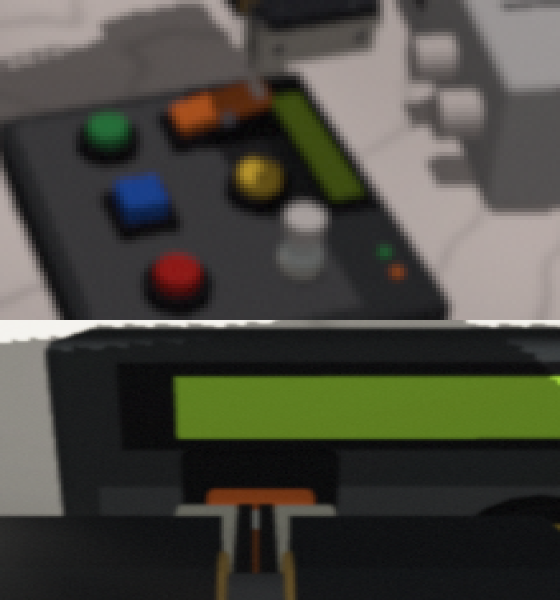

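The side crop shows the fingertip at the white-barred end of the rocker, with no clear force yet. I'll go on in small steps until the stop is felt.

Request:
{"api": "apply_moves", "payload": {
  "targets": [
    {"travel":[0,0,1],"roll":0,"jaw":0},
    {"travel":[0,0,1],"roll":0,"jaw":0}
  ]
}}

```text
clock: 5.5
tool_pos: [0.6318, -0.0097, 0.0854]
orientation: [180.0, -0.0, 10.8]
force: [-0.2, -0.8, 0.5]
opening: 0.0002
gripper_force: 0.0
```

Request:
{"api": "apply_moves", "payload": {
  "targets": [
    {"travel":[0,0,1],"roll":0,"jaw":0}
  ]
}}

```text
clock: 5.6
tool_pos: [0.6318, -0.0097, 0.0844]
orientation: [-180.0, -0.0, 10.8]
force: [-0.2, -1.1, -0.4]
opening: 0.0005
gripper_force: 0.0
```

Request:
{"api": "apply_moves", "payload": {
  "targets": [
    {"travel":[0,0,1],"roll":0,"jaw":0}
  ]
}}

```text
clock: 5.7
tool_pos: [0.6318, -0.0097, 0.0833]
orientation: [180.0, 0.0, 10.8]
force: [0.6, 0.6, -0.5]
opening: 0.0002
gripper_force: 0.0
```

```bash
python3 - <<'E'
from h import *
o=ctrl.get_obs()
im=ctrl.snapshot('side')[195:250,285:355];im2=ctrl.snapshot('wrist')[180:270,200:340]
cv2.imwrite('pics/s3.png',np.hstack([cv2.resize(im,(400,314),interpolation=2),cv2.resize(im2,(400,257),interpolation=2,).copy() if 0 else cv2.resize(im2,(400,314),interpolation=2)])[:,:,::-1])
print(o)
K,T=cam('side');print('tip in side px',proj(K,T,o['tool_pos']-[0,0,.022]))
K,T=cam('wrist',o);p=o['tool_pos']-[0,0,.022]
M=np.array([[.9822,-.1881],[.1881,.9822]]);og=np.array([.5813,-.0994])
print('ctrl frame mm',M.T@(p[:2]-og)*1e3)
for dx in(-.0095,0,.0095):print('tip px wrist',dx,proj(K,T,p+[*(M@[dx,0]),0]))
for x in(.063,.070):
  for z in(.0725,.0675,.0642):print('rocker',x,z,proj(K,T,[*(M@[x,.078]+og),z]))
E
```

```text
{'clock': 5.7, 'joint_pos': array([ 16.7922,  23.0479, -14.7128,  -0.    , -52.2409,  84.0538]), 'qvel': array([ 0.0442,  0.5253, -0.6029, -0.0251,  1.2504, -0.0771]), 'tau': array([ -0.0002, -57.0521,  24.7618,   5.7958,   0.0477,   0.    ]), 'tool_pos': array([ 0.6318, -0.0097,  0.0833]), 'orientation': array([179.9999,   0.0017,  10.846 ]), 'force': array([ 0.5792,  0.6444, -0.5135]), 'moment': array([-0.0779, -0.0463, -0.0441]), 'gripper_force': 0.0, 'opening': 0.00016032785155898163}
tip in side px [324.4189 215.0228]
ctrl frame mm [66.4414 78.6157]
tip px wrist -0.0095 [280.1944 253.4794]
tip px wrist 0 [280.212  239.7903]
tip px wrist 0.0095 [280.2301 225.7178]
rocker 0.063 0.0725 [281.2374 252.2734]
rocker 0.063 0.0675 [281.2014 248.8153]
rocker 0.063 0.0642 [281.1786 246.6241]
rocker 0.07 0.0725 [281.2625 241.5485]
rocker 0.07 0.0675 [281.2255 238.3188]
rocker 0.07 0.0642 [281.202  236.2731]
```

View pics/s3.png

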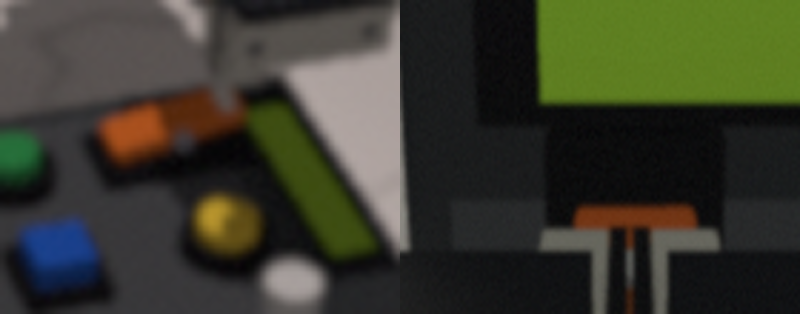

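Request:
{"api": "apply_moves", "payload": {
  "targets": [
    {"travel":[0,0,1],"roll":0,"jaw":0},
    {"travel":[0,0,1],"roll":0,"jaw":0}
  ]
}}

```text
clock: 6.0
tool_pos: [0.6318, -0.0097, 0.0814]
orientation: [-180.0, -0.0, 10.8]
force: [-0.1, 0.2, 0.3]
opening: 0.0007
gripper_force: 0.0
```

Request:
{"api": "apply_moves", "payload": {
  "targets": [
    {"travel":[0,0,1],"roll":0,"jaw":0},
    {"travel":[0,0,1],"roll":0,"jaw":0}
  ]
}}

```text
clock: 6.2
tool_pos: [0.6318, -0.0097, 0.0794]
orientation: [180.0, 0.0, 10.8]
force: [0.3, 0.6, -0.4]
opening: 0.0004
gripper_force: 0.0
```

```bash
python3 - <<'E'
from h import *
o=ctrl.get_obs();im=ctrl.snapshot('wrist');cv2.imwrite('pics/w4.png',im[:,:,::-1])
side=ctrl.snapshot('side')
M=np.array([[.9822,-.1881],[.1881,.9822]]);og=np.array([.5813,-.0994])
o1=dict(tool_pos=np.array([.6277,-.0112,.2187]),orientation=np.array([-179.9955,.0759,10.7399]))
for oo,I in((o1,cv2.imread('pics/w1.png')[:,:,::-1]),(o,im)):
    K,T=cam('wrist',oo);h=cv2.cvtColor(I,cv2.COLOR_RGB2HSV)
    m=cv2.inRange(h,(3,130,50),(16,255,255));m[:170]=0;r=np.where(m[:,270:291].sum(1)>255*8)[0];g=cv2.inRange(h,(28,130,70),(45,255,255))[100:300,250:370];rg=np.where(g.sum(1)>255*40)[0]+100
    print('orange rows',r.min(),r.max(),'strip rows',rg.min(),rg.max())
    for z in(.0642,.071,.0765):print(z,proj(K,T,[*(M@[.070,.078]+og),z])[1],end=' ')
    print('strip ctrl x',[(M.T@(ray(K,T,(281,v),.045)[:2]-og))[0] for v in(rg.min(),rg.max())])
K,T=cam('side');print(proj(K,T,o['tool_pos']-[0,0,.022]))
a=cv2.imread('pics/side0.png')[200:240,290:350];b=side[200:240,290:350,::-1]
cv2.imwrite('pics/s4.png',np.hstack([cv2.resize(x,(390,260),interpolation=cv2.INTER_NEAREST) for x in(a,b)]))
E
```

```text
orange rows 183 244 strip rows 145 167
0.0642 182.2151522353057 0.071 183.683612867631 0.0765 184.9159253054735 strip ctrl x [np.float64(0.10573471987189084), np.float64(0.08242851413108407)]
orange rows 241 332 strip rows 174 210
0.0642 238.7658553946207 0.071 243.2294041046646 0.0765 247.07387222152084 strip ctrl x [np.float64(0.10632957275073401), np.float64(0.08236998826488552)]
[324.3276 216.1083]
```

View pics/s4.png

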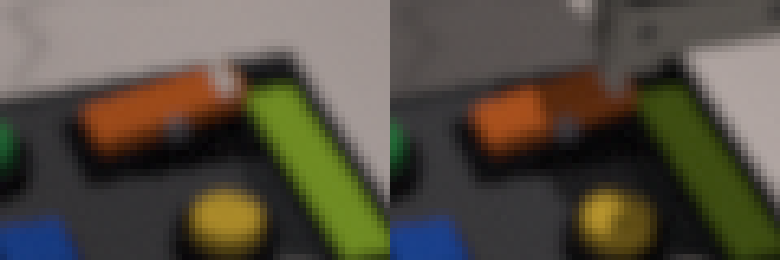

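The left crop (start) shows the barred end at about (222,78). The right crop shows the fingertip over the bar at about (222,92), with the rocker slope hardly changed. I'll keep lowering.

Request:
{"api": "apply_moves", "payload": {
  "targets": [
    {"travel":[0,0,1],"roll":0,"jaw":0},
    {"travel":[0,0,1],"roll":0,"jaw":0}
  ]
}}

```text
clock: 6.5
tool_pos: [0.6318, -0.0096, 0.0774]
orientation: [-180.0, -0.0, 10.8]
force: [0.3, -1.3, 0.3]
opening: 0.0003
gripper_force: 0.0
```

Request:
{"api": "apply_moves", "payload": {
  "targets": [
    {"travel":[0,0,1],"roll":0,"jaw":0},
    {"travel":[0,0,1],"roll":0,"jaw":0}
  ]
}}

```text
clock: 6.7
tool_pos: [0.6318, -0.0097, 0.0754]
orientation: [-180.0, 0.0, 10.8]
force: [-0.3, 0.3, 0.1]
opening: 0.0003
gripper_force: 0.0
```

View pics/w4.png

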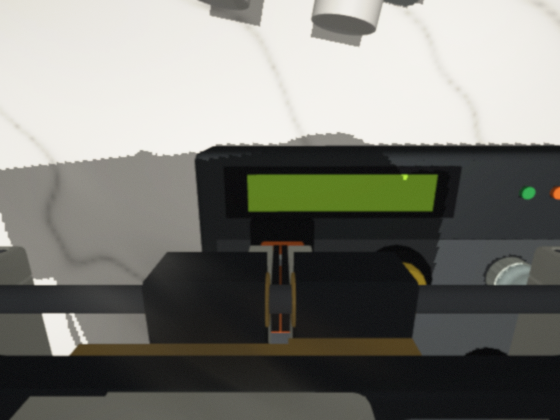

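```bash
cat > sd.py <<'E'
from h import *
im=ctrl.snapshot('side');a=cv2.imread('pics/side0.png')[:,:,::-1]
for I in(a,im):
    m=cv2.inRange(cv2.cvtColor(I,cv2.COLOR_RGB2HSV),(3,120,40),(16,255,255))[200:240,295:335]
    print([(int(c)+295,int(np.where(m[:,c])[0].min())+200,int(np.where(m[:,c])[0].max())+200) for c in range(40) if m[:,c].any()][::3])
cv2.imwrite('pics/s5.png',np.hstack([cv2.resize(x[195:240,285:350],(390,270),interpolation=cv2.INTER_NEAREST) for x in(a,im)])[:,:,::-1])
o=ctrl.get_obs();print(o['tool_pos'],o['force'],o['tau'])
E
python3 sd.py
```

```text
[(302, 216, 219), (305, 215, 223), (308, 214, 223), (311, 213, 222), (314, 212, 221), (317, 211, 217), (320, 211, 219), (323, 214, 218), (326, 214, 217)]
[(302, 217, 219), (305, 215, 223), (308, 213, 223), (311, 213, 222), (314, 212, 221), (317, 211, 217), (320, 211, 219), (323, 214, 218), (326, 214, 217)]
[ 0.6317 -0.0097  0.0752] [ 0.036  -0.1546 -0.4617] [  0.0154 -57.8982  24.7207   5.8161   0.0716  -0.    ]
```

View pics/s5.png

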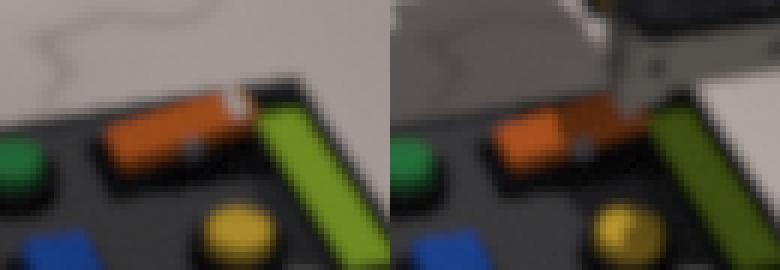

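The rocker is unchanged in the side view, pixel for pixel, and the white bar still shows. So the tip is still above it and the closed fingers are shorter than I assumed. Nothing tall stands under the gripper body here, so I'll continue by feel.

Request:
{"api": "apply_moves", "payload": {
  "targets": [
    {"travel":[0,0,1],"roll":0,"jaw":0},
    {"travel":[0,0,1],"roll":0,"jaw":0},
    {"travel":[0,0,1],"roll":0,"jaw":0}
  ]
}}

```text
clock: 7.05
tool_pos: [0.6318, -0.0097, 0.0724]
orientation: [-180.0, 0.0, 10.8]
force: [0.1, -0.3, 0.2]
opening: 0.0005
gripper_force: 0.0
```

Request:
{"api": "apply_moves", "payload": {
  "targets": [
    {"travel":[0,0,1],"roll":0,"jaw":0},
    {"travel":[0,0,1],"roll":0,"jaw":0}
  ]
}}

```text
clock: 7.25
tool_pos: [0.6319, -0.0097, 0.0705]
orientation: [180.0, -0.0, 10.8]
force: [-0.0, -0.2, 2.3]
opening: 0.0004
gripper_force: 0.7
```

Request:
{"api": "apply_moves", "payload": {
  "targets": [
    {"travel":[0,0,1],"roll":0,"jaw":0},
    {"travel":[0,0,1],"roll":0,"jaw":0}
  ]
}}

```text
clock: 7.45
tool_pos: [0.6324, -0.0095, 0.0688]
orientation: [180.0, -0.1, 10.9]
force: [1.5, 0.5, 2.7]
opening: 0.0004
gripper_force: 0.9
```

```bash
python3 sd.py
```

```text
[(302, 216, 219), (305, 215, 223), (308, 214, 223), (311, 213, 222), (314, 212, 221), (317, 211, 217), (320, 211, 219), (323, 214, 218), (326, 214, 217)]
[(302, 216, 219), (305, 214, 223), (308, 213, 222), (311, 213, 222), (314, 212, 221), (317, 212, 217), (320, 211, 219), (323, 214, 218), (326, 215, 217)]
[ 0.6324 -0.0096  0.0686] [ 1.2353 -0.2942  0.8235] [ -0.1341 -56.9706  22.8596   5.2631  -0.461    0.0002]
```

Request:
{"api": "apply_moves", "payload": {
  "targets": [
    {"travel":[0,0,1],"roll":0,"jaw":0},
    {"travel":[0,0,1],"roll":0,"jaw":0},
    {"travel":[0,0,1],"roll":0,"jaw":0}
  ]
}}

```text
clock: 7.8
tool_pos: [0.6319, -0.0096, 0.0655]
orientation: [-180.0, -0.0, 10.8]
force: [2.0, -0.1, 1.8]
opening: 0.0002
gripper_force: 0.8
```

Request:
{"api": "apply_moves", "payload": {
  "targets": [
    {"travel":[0,0,1],"roll":0,"jaw":0},
    {"travel":[0,0,1],"roll":0,"jaw":0},
    {"travel":[0,0,0],"roll":0,"jaw":0}
  ]
}}

```text
clock: 8.1
tool_pos: [0.6318, -0.0097, 0.0633]
orientation: [180.0, 0.0, 10.8]
force: [1.1, -0.3, 0.6]
opening: 0.0005
gripper_force: 0.7
```

Request:
{"api": "apply_moves", "payload": {
  "targets": [
    {"travel":[0,0,1],"roll":0,"jaw":0},
    {"travel":[0,0,0],"roll":0,"jaw":0}
  ]
}}

```text
clock: 8.3
tool_pos: [0.6319, -0.0097, 0.0624]
orientation: [180.0, -0.0, 10.8]
force: [2.6, -0.0, 1.9]
opening: 0.0004
gripper_force: 0.8
```

```bash
python3 sd.py
```

```text
[(302, 216, 219), (305, 215, 223), (308, 214, 223), (311, 213, 222), (314, 212, 221), (317, 211, 217), (320, 211, 219), (323, 214, 218), (326, 214, 217)]
[(302, 215, 215), (305, 213, 221), (308, 213, 221), (311, 212, 220), (314, 212, 220), (317, 212, 217), (320, 212, 220), (323, 216, 219), (326, 217, 219)]
[ 0.6318 -0.0097  0.0624] [2.4248 0.7658 1.231 ] [ -0.2028 -56.6293  22.3222   5.1466  -0.441    0.0003]
```

Rocker is tipping, with the near end up about 2 px and the far end down about 2 px. I'll continue to the stop.

Request:
{"api": "apply_moves", "payload": {
  "targets": [
    {"travel":[0,0,1],"roll":0,"jaw":0},
    {"travel":[0,0,1],"roll":0,"jaw":0},
    {"travel":[0,0,0],"roll":0,"jaw":0}
  ]
}}

```text
clock: 8.65
tool_pos: [0.6319, -0.0097, 0.0604]
orientation: [180.0, -0.0, 10.8]
force: [1.3, 0.4, 1.4]
opening: 0.0006
gripper_force: 0.9
```

Request:
{"api": "apply_moves", "payload": {
  "targets": [
    {"travel":[0,0,1],"roll":0,"jaw":0},
    {"travel":[0,0,0],"roll":0,"jaw":0}
  ]
}}

```text
clock: 8.85
tool_pos: [0.632, -0.0096, 0.0597]
orientation: [180.0, -0.0, 10.9]
force: [1.7, 1.1, 2.7]
opening: 0.0005
gripper_force: 2.0
```

Request:
{"api": "apply_moves", "payload": {
  "targets": [
    {"travel":[0,0,1],"roll":0,"jaw":0},
    {"travel":[0,0,0],"roll":0,"jaw":0}
  ]
}}

```text
clock: 9.05
tool_pos: [0.6322, -0.0096, 0.0594]
orientation: [180.0, -0.1, 10.9]
force: [0.4, 1.1, 9.0]
opening: 0.0005
gripper_force: 4.3
```

```bash
python3 sd.py
```

```text
[(302, 216, 219), (305, 215, 223), (308, 214, 223), (311, 213, 222), (314, 212, 221), (317, 211, 217), (320, 211, 219), (323, 214, 218), (326, 214, 217)]
[(303, 213, 216), (306, 212, 220), (309, 212, 220), (312, 212, 220), (315, 212, 218), (318, 212, 218), (321, 213, 220), (324, 217, 220), (327, 218, 220)]
[ 0.6322 -0.0096  0.0594] [-0.1312  0.6475  9.1949] [ -0.4517 -52.6755  20.5913   4.4763   0.06     0.0054]
```

Stop reached: 9 N and no further motion. A final firm nudge, then I'll lift and cross to the blue key.

Request:
{"api": "apply_moves", "payload": {
  "targets": [
    {"travel":[0,0,1],"roll":0,"jaw":0},
    {"travel":[0,0,0],"roll":0,"jaw":0},
    {"travel":[0,0,-5],"roll":0,"jaw":0},
    {"travel":[0,0,-20],"roll":0,"jaw":0},
    {"travel":[0,0,-25],"roll":0,"jaw":0},
    {"travel":[-29,20,0],"roll":0,"jaw":0},
    {"travel":[-29,20,0],"roll":0,"jaw":0},
    {"travel":[-29,20,0],"roll":0,"jaw":0},
    {"travel":[-29,19,0],"roll":0,"jaw":0},
    {"travel":[0,0,0],"roll":0,"jaw":0}
  ]
}}

```text
clock: 10.1
tool_pos: [0.5281, -0.1112, 0.1067]
orientation: [-179.9, 0.2, 10.7]
force: [1.0, 0.6, 0.2]
opening: 0.0002
gripper_force: 0.0
```

```bash
python3 - <<'E'
from h import *
o=ctrl.get_obs();M=np.array([[.9822,-.1881],[.1881,.9822]]);og=np.array([.5813,-.0994])
print(o['tool_pos'],M.T@(o['tool_pos'][:2]-og)*1e3,o['orientation'])
im=ctrl.snapshot('wrist');print(seg(im,(0,0,560,420),40))
t=ctrl.snapshot('side');cv2.imwrite('pics/mix.png',np.vstack([im[100:400],cv2.resize(t[190:270,260:400],(560,300))])[:600,:,::-1])
E
python3 sd.py
```

```text
[ 0.5281 -0.1112  0.1067] [-54.4288  -1.5475] [-179.9347    0.2211   10.6737]
{'green': [(array([167. , 220.2]), 1344)], 'blue': [(array([278.7, 219.9]), 1943)], 'red': [(array([390.1, 219.1]), 1475)], 'yellow': [(array([278. ,  90.3]), 2015), (array([293. , 282.7]), 45), (array([340.1, 347. ]), 1769), (array([155.7, 349.3]), 1047)], 'orange': [(array([149.6,  94. ]), 5048)]}
[(302, 216, 219), (305, 215, 223), (308, 214, 223), (311, 213, 222), (314, 212, 221), (317, 211, 217), (320, 211, 219), (323, 214, 218), (326, 214, 217)]
[(308, 201, 201), (325, 218, 220)]
[ 0.5325 -0.1092  0.1073] [ 0.5374 -0.2988  0.4981] [ -0.5832 -45.1505  23.7806   5.6112   0.0031   0.021 ]
```

View pics/mix.png

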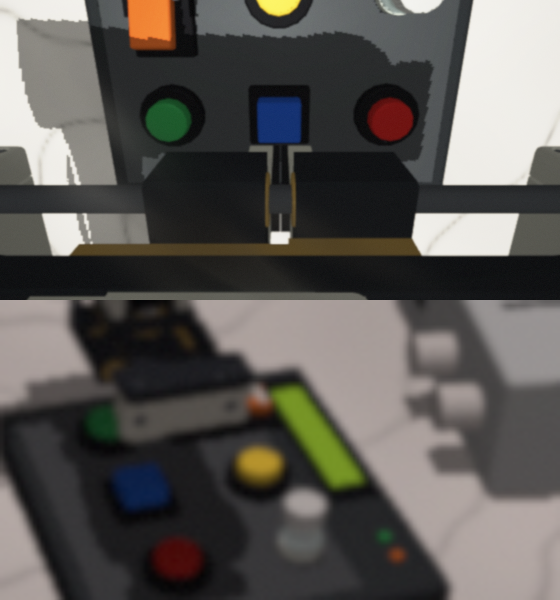

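The wrist view shows blue at (279,220) straight ahead of the fingers, and the lag of the arm at that moment accounts for its row offset. The side view shows the rocker's far end low. I'm pressing blue now.

Request:
{"api": "apply_moves", "payload": {
  "targets": [
    {"travel":[0,0,15],"roll":0,"jaw":0},
    {"travel":[0,0,15],"roll":0,"jaw":0},
    {"travel":[0,0,4],"roll":0,"jaw":0},
    {"travel":[0,0,0],"roll":0,"jaw":0},
    {"travel":[0,0,2],"roll":0,"jaw":0},
    {"travel":[0,0,2],"roll":0,"jaw":0},
    {"travel":[0,0,2],"roll":0,"jaw":0}
  ]
}}

```text
clock: 10.95
tool_pos: [0.5331, -0.109, 0.0678]
orientation: [180.0, -0.1, 10.9]
force: [0.3, -0.0, -0.5]
opening: 0.0006
gripper_force: 0.0
```

Request:
{"api": "apply_moves", "payload": {
  "targets": [
    {"travel":[0,0,1],"roll":0,"jaw":0},
    {"travel":[0,0,1],"roll":0,"jaw":0},
    {"travel":[0,0,1],"roll":0,"jaw":0}
  ]
}}

```text
clock: 11.25
tool_pos: [0.5328, -0.1091, 0.0645]
orientation: [180.0, -0.0, 10.8]
force: [0.3, 0.1, -0.1]
opening: 0.0006
gripper_force: 0.0
```

Request:
{"api": "apply_moves", "payload": {
  "targets": [
    {"travel":[0,0,1],"roll":0,"jaw":0},
    {"travel":[0,0,1],"roll":0,"jaw":0},
    {"travel":[0,0,1],"roll":0,"jaw":0}
  ]
}}

```text
clock: 11.55
tool_pos: [0.5328, -0.1091, 0.0616]
orientation: [180.0, -0.0, 10.8]
force: [-1.3, 0.3, 3.1]
opening: 0.0004
gripper_force: 1.4
```

Request:
{"api": "apply_moves", "payload": {
  "targets": [
    {"travel":[0,0,1],"roll":0,"jaw":0},
    {"travel":[0,0,1],"roll":0,"jaw":0}
  ]
}}

```text
clock: 11.75
tool_pos: [0.5328, -0.1091, 0.0595]
orientation: [180.0, -0.0, 10.8]
force: [-1.0, -0.4, 3.2]
opening: 0.0002
gripper_force: 1.4
```

Request:
{"api": "apply_moves", "payload": {
  "targets": [
    {"travel":[0,0,1],"roll":0,"jaw":0},
    {"travel":[0,0,1],"roll":0,"jaw":0},
    {"travel":[0,0,1],"roll":0,"jaw":0}
  ]
}}

```text
clock: 12.05
tool_pos: [0.5327, -0.1091, 0.0564]
orientation: [180.0, -0.0, 10.8]
force: [-0.7, 0.1, 3.1]
opening: 0.0
gripper_force: 1.4
```

Request:
{"api": "apply_moves", "payload": {
  "targets": [
    {"travel":[0,0,1],"roll":0,"jaw":0},
    {"travel":[0,0,1],"roll":0,"jaw":0}
  ]
}}

```text
clock: 12.25
tool_pos: [0.5327, -0.1091, 0.0544]
orientation: [180.0, -0.0, 10.8]
force: [-1.3, 0.0, 2.0]
opening: -0.0001
gripper_force: 1.4
```

Request:
{"api": "apply_moves", "payload": {
  "targets": [
    {"travel":[0,0,1],"roll":0,"jaw":0},
    {"travel":[0,0,0],"roll":0,"jaw":0}
  ]
}}

```text
clock: 12.45
tool_pos: [0.5328, -0.1091, 0.054]
orientation: [180.0, -0.0, 10.9]
force: [-3.1, 0.9, 9.1]
opening: 0.0003
gripper_force: 4.4
```

Request:
{"api": "apply_moves", "payload": {
  "targets": [
    {"travel":[0,0,1],"roll":0,"jaw":0},
    {"travel":[0,0,0],"roll":0,"jaw":0}
  ]
}}

```text
clock: 12.65
tool_pos: [0.5329, -0.1091, 0.0538]
orientation: [180.0, -0.0, 10.9]
force: [-5.5, 1.7, 17.6]
opening: 0.0003
gripper_force: 8.5
```

Blue is at its stop: 17.6 N with the position standing still. Lifting and crossing to green.

Request:
{"api": "apply_moves", "payload": {
  "targets": [
    {"travel":[0,0,-5],"roll":0,"jaw":0},
    {"travel":[0,0,-20],"roll":0,"jaw":0},
    {"travel":[0,0,-15],"roll":0,"jaw":0},
    {"travel":[0,-20,0],"roll":0,"jaw":0},
    {"travel":[0,-29,0],"roll":0,"jaw":0},
    {"travel":[0,-29,0],"roll":0,"jaw":0},
    {"travel":[0,0,0],"roll":0,"jaw":0},
    {"travel":[0,0,0],"roll":0,"jaw":0}
  ]
}}

```text
clock: 13.45
tool_pos: [0.518, -0.0319, 0.0924]
orientation: [-180.0, 0.0, 10.9]
force: [0.1, -0.5, -0.1]
opening: 0.0004
gripper_force: 0.0
```

```bash
python3 - <<'E'
from h import *
o=ctrl.get_obs();M=np.array([[.9822,-.1881],[.1881,.9822]]);og=np.array([.5813,-.0994])
print(o['tool_pos'],M.T@(o['tool_pos'][:2]-og)*1e3)
im=ctrl.snapshot('wrist');print(seg(im,(0,0,560,420),40))
K,T=cam('wrist',o);print({k:proj(K,T,[*(M@np.array(MOD[k][:2])/1e3+og),(MOD[k][2]-(8 if k=='blue' else 0))/1e3]) for k in MOD})
cv2.imwrite('pics/w6.png',im[:,:,::-1])
E
```

```text
[ 0.518  -0.0319  0.0924] [-49.4571  78.1818]
{'green': [(array([281.2, 230.4]), 1153)], 'blue': [(array([397. , 231.4]), 1913)], 'red': [(array([516.6, 234.2]), 1889)], 'yellow': [(array([415.2,  98.6]), 2471), (array([266.9, 288.3]), 74), (array([293.4, 294.8]), 64), (array([342.7, 347. ]), 1727), (array([156.8, 349.3]), 1045), (array([251.8, 347.9]), 43)], 'orange': [(array([281.3, 102.5]), 5417)]}
{'green': array([280.4758, 238.5392]), 'blue': array([398.043 , 235.2901]), 'red': array([522.139 , 239.0448]), 'yellow': array([418.5288,  99.7226])}
```

View pics/w6.png

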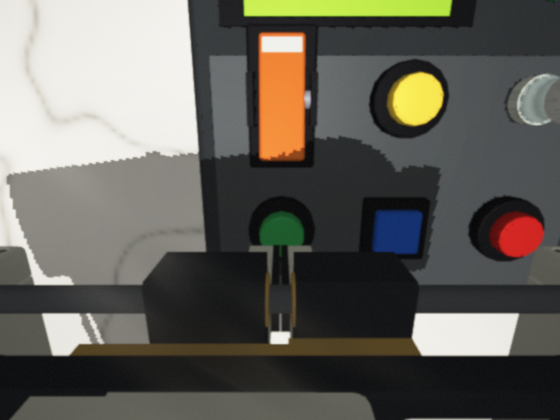

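The picture shows green at (281,230) under the fingers, blue at (397,231) sunk in its collar, and the rocker's bar end at (281,44) with its near end up. I'm pressing green.

Request:
{"api": "apply_moves", "payload": {
  "targets": [
    {"travel":[0,0,12],"roll":0,"jaw":0},
    {"travel":[0,0,12],"roll":0,"jaw":0},
    {"travel":[0,0,3],"roll":0,"jaw":0},
    {"travel":[0,0,0],"roll":0,"jaw":0},
    {"travel":[0,0,2],"roll":0,"jaw":0},
    {"travel":[0,0,2],"roll":0,"jaw":0},
    {"travel":[0,0,2],"roll":0,"jaw":0},
    {"travel":[0,0,2],"roll":0,"jaw":0}
  ]
}}

```text
clock: 14.3
tool_pos: [0.5183, -0.0324, 0.0577]
orientation: [180.0, -0.0, 10.9]
force: [-1.2, -0.2, 2.5]
opening: 0.0003
gripper_force: 1.3
```

Request:
{"api": "apply_moves", "payload": {
  "targets": [
    {"travel":[0,0,2],"roll":0,"jaw":0},
    {"travel":[0,0,2],"roll":0,"jaw":0}
  ]
}}

```text
clock: 14.5
tool_pos: [0.5184, -0.0325, 0.0538]
orientation: [180.0, -0.0, 10.9]
force: [-4.5, 0.9, 21.0]
opening: 0.0008
gripper_force: 11.0
```

Request:
{"api": "apply_moves", "payload": {
  "targets": [
    {"travel":[0,0,0],"roll":0,"jaw":0},
    {"travel":[0,0,0],"roll":0,"jaw":0},
    {"travel":[0,0,0],"roll":0,"jaw":0},
    {"travel":[0,0,0],"roll":0,"jaw":0},
    {"travel":[0,0,0],"roll":0,"jaw":0},
    {"travel":[0,0,0],"roll":0,"jaw":0},
    {"travel":[0,0,0],"roll":0,"jaw":0},
    {"travel":[0,0,0],"roll":0,"jaw":0},
    {"travel":[0,0,0],"roll":0,"jaw":0},
    {"travel":[0,0,-5],"roll":0,"jaw":0}
  ]
}}

```text
clock: 15.5
tool_pos: [0.5183, -0.0325, 0.0585]
orientation: [180.0, -0.0, 10.9]
force: [-0.4, -0.3, 2.4]
opening: 0.0005
gripper_force: 1.0
```

Request:
{"api": "apply_moves", "payload": {
  "targets": [
    {"travel":[0,0,-15],"roll":0,"jaw":0},
    {"travel":[0,0,-25],"roll":0,"jaw":0},
    {"travel":[0,0,-30],"roll":0,"jaw":0},
    {"travel":[0,0,-30],"roll":0,"jaw":0},
    {"travel":[-15,0,-15],"roll":0,"jaw":0},
    {"travel":[-25,0,0],"roll":0,"jaw":0},
    {"travel":[0,0,0],"roll":0,"jaw":0},
    {"travel":[0,0,0],"roll":0,"jaw":0}
  ]
}}

```text
clock: 16.3
tool_pos: [0.4786, -0.04, 0.1738]
orientation: [-180.0, -0.0, 10.9]
force: [0.4, -0.2, -0.0]
opening: 0.0008
gripper_force: 0.0
```

```bash
python3 - <<'E'
from h import *
o=ctrl.get_obs();M=np.array([[.9822,-.1881],[.1881,.9822]]);og=np.array([.5813,-.0994])
im=ctrl.snapshot('wrist');print(o['tool_pos']);K,T=cam('wrist',o)
h=cv2.cvtColor(im,cv2.COLOR_RGB2HSV)
m=cv2.inRange(h,(3,130,50),(16,255,255))[:230];r=np.where(m.sum(1)>255*8)[0];print('orange rows',r.min(),r.max())
for a in(-.17,0,.2):
  f=lambda s:proj(K,T,[*(M@[.035+s*.035*np.cos(a)+np.sin(a)*.006,.078]+og),.065+.006*np.cos(a)-s*.035*np.sin(a)])[1]
  print('tilt',a,'far/near rows',f(1),f(-1))
for k in('yellow',):print(proj(K,T,[*(M@np.array(MOD[k][:2])/1e3+og),.067]),seg(im,(0,0,560,300))[k])
E
python3 sd.py|head -2
```

```text
[ 0.4786 -0.04    0.1738]
orange rows 0 95
tilt -0.17 far/near rows -5.884703455314474 96.8797683924344
tilt 0 far/near rows -5.459691402056487 95.87832557807127
tilt 0.2 far/near rows -2.906232094114185 92.88664802681569
[380.377   48.4639] [(array([378.9,  48.8]), 1387), (array([293.1, 286.2]), 57)]
[(302, 216, 219), (305, 215, 223), (308, 214, 223), (311, 213, 222), (314, 212, 221), (317, 211, 217), (320, 211, 219), (323, 214, 218), (326, 214, 217)]
[(303, 214, 217), (306, 213, 220), (309, 213, 220), (312, 213, 220), (315, 212, 218), (318, 212, 218), (321, 212, 220), (324, 217, 220), (327, 217, 219)]
```

```bash
python3 - <<'E'
from h import *
M=np.array([[.9822,-.1881],[.1881,.9822]]);og=np.array([.5813,-.0994])
im=cv2.imread('pics/w6.png')[:,:,::-1]
o=dict(tool_pos=np.array([.518,-.0319,.0924]),orientation=np.array([-179.99,0,10.87]))
K,T=cam('wrist',o)
p=im[20:180,272:292,0].mean(1);d=np.diff(p)
print('far edge',20+np.argmax(d[:25]),p[5:20].round(0),'near',p[130:150].round(0),'bar end',im[40:65,272:292,2].mean(1).round(0))
h=cv2.cvtColor(im,cv2.COLOR_RGB2HSV)
g=cv2.inRange(h,(20,130,120),(32,255,255))[40:160,360:460];ys=np.where(g.any(1))[0]+40;print('yellow rows',ys.min(),ys.max())
f=lambda x,y,z:proj(K,T,[*(M@[x,y]+og),z]).round(1)
print('yellow pred',f(.05,0,.067),f(.02,0,.067))
for a in(-.15,0,.1,.15,.2):
  g=lambda s,h=.006:f(.035+s*np.cos(a)+np.sin(a)*h,.078,.065+h*np.cos(a)-s*np.sin(a))
  w=lambda s:round(K[0,0]*.026/(np.linalg.inv(T)@[*(M@[.035+s,.078]+og),.071-s*np.sin(a),1])[2],1)
  print(a,'far',g(.035)[1],'near',g(-.035)[1],'widths',w(.035),w(-.035))
for r in(36,45,70,120,150,156):
  c=np.where(cv2.inRange(h,(3,100,60),(16,255,255))[r] | (im[r].min(1)>190).astype(np.uint8)*255)[0];c=c[(c>240)&(c<320)];print(r,c.min() if len(c) else 0,c.max() if len(c) else 0)
E
```

```text
far edge 31 [ 24.  29.  33.  34.  34.  35.  60. 132. 203. 230. 237. 239. 239. 240.
 240.] near [245. 243. 235. 223. 211. 196. 176. 151. 132. 116.  87.  45.  18.  13.
  13.  13.  15.  26.  38.  41.] bar end [235. 236. 236. 236. 236. 236. 236. 236. 236. 236. 233. 208. 126.  64.
  54.  54.  53.  54.  54.  54.  54.  54.  54.  54.  55.]
yellow rows 72 125
yellow pred [421.9  70.9] [415.1 126.8]
-0.15 far 28.6 near 161.5 widths 51.3 43.1
0 far 28.3 near 162.1 widths 49.8 44.3
0.1 far 29.0 near 161.7 widths 48.8 45.1
0.15 far 29.7 near 161.2 widths 48.3 45.5
0.2 far 30.5 near 160.6 widths 47.9 46.0
36 258 306
45 258 306
70 258 305
120 258 305
150 258 304
156 258 304
```

In w6 the rocker's far edge is at row 31.8 and its near edge at 160.2, with end widths of about 48 and 46.5 px. That fits a tilt of 0.2, so it is fully over. Blue was felt at its stop and green sprang back. I'm handing in.

```bash
python3 -c "
from plant import ctrl
print(ctrl.close_job())"
```

```text
the job is handed in; nothing more can be done
None
```

I tipped the rocker fully over, pushed the blue key down to its stop, and held the green key down for about a second before releasing it, in that order; the job is handed in at about 16.5 s, no verdict came back, and I took no final picture of the loose things.

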